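# Trip-test the freezer's earth-leakage breaker

### The arm

A 6-joint arm with a two-finger parallel gripper is mounted at the origin on the work surface. World frame = base frame: x ahead of the robot, y to its left, z up, the work surface at z = 0. Lengths are in m, angles in rad, forces in N, time in s.
With the tool pointing down it reaches from about 0.325 to 0.9 m from the base axis. Payload 3.5 kg.
Tool frame: the origin (TCP) lies between the finger pads; the fingertips stand 17 mm ahead of it and the grasp point (between the pads) lies 2 mm behind it; z points along the fingers, y is the line along which they close (so a half turn about z gives the same grasp; the last joint's range is limited). The gripper opens to 85 mm and grips with 20 to 120 N. Pads are 22 mm wide; open, the fingers measure 114 mm over their backs; the gripper's body (76 mm by 85 mm) begins 54 mm behind the grasp point. The pads swing forward as they close: fully open they stand 13 mm farther back than shut.
Start: joints at [-1.254, 0.276, -0.026, 1.268, 0, 1.467], TCP at [0.255, -0.571, 0.226] pointing down, gripper open.
Joint ranges: [-3.12, 3.12], [-0.85, 1.88], [-1.08, 1.24], [-1.95, 2.15], [-1.57, 1.53], [-3.14, 3.14]. Speed limits (rad/s): [2.57, 2.57, 3.14, 3.14, 3.14, 3.14].

### API

Orientations are given as a rotation vector (axis times angle).
In Python, from bench import r gives the robot as it stands. The module is installed in compiled form; this text tells all that it offers.
- The arm moves only by the tool apply_moves, never from a script. Its argument "deltas" is a list of rows, each a list of 5 numbers: the shift along the tool's x, y, z normalised to -1 to 1, where 1 is 100 mm, then the turn about the tool's z normalised to -1 to 1, where 1 is 90 degrees, then the opening, from -1 (shut) to 1 (fully open), so that 0 is half open. In form: [[dx, dy, dz, turn, grip], ...]. A call has 1 to 10 rows; each row shifts and turns the commanded pose from where the row before left it, along the tool's axes as they then stand; what a row does not reach is not made up. A row lasts 1/12 s, in which the tool goes at most 41.7 mm and 7.16 degrees, less where a joint would pass 70% of its speed; a pose out of reach is approached as far as the arm can. A call with a number of a shift or a turn outside -1 to 1 is refused whole. A call with a gripper value outside its range is refused whole. The fingers move at their own pace and stop on an object; the grip force is fixed at half the most. Time passes only in rows, so rows that do not move let the fingers close. It gives the time, the measured TCP pose, the force, the opening and the grip force at its end, in the units of the state.
- r.observe(): the state, without advancing time (a new reading comes with each control period).
- r.get_image(name): name is "scene" or "side" or "wrist"; returns a dict with "image" (480x640x3 uint8, red, green, blue), "intrinsics" (3x3 intrinsics, pixels), "R" (3x3) and "t" (3): a world point X has camera coordinates R X + t. Camera axes: x right, y down, z forward; pixel columns grow to the right and rows downward; lengths in m; the calibration is good to about 2 mm. The wrist camera is an equidistant fisheye: a pixel r from the principal point sees the ray r / f radians off the axis. A picture is of the moment at which its call begins. There is no depth.
- r.job_done(): hands the job in; it is judged then, once.
Trained networks look in a picture, given as the dict that the camera call returned (one of the last four; its "shot" number tells which), for a name from the list of things; names that differ only in an ending like _2 or _b are one class to them, and where a whole thing is asked for, a point or a joint stands for the part that bears it (a point fixed in the world has none). Each returns a list of dicts, best first, with "p" (0 to 1); they miss things now and then, are a little off and sometimes report something else, mostly with a low value. They report only what shows in the picture. A call takes as long as a camera call.
- r.find_in(picture, label): "rect" ([left, top, right, bottom] in pixels, round what is visible of it).
- r.spot_point(picture, label): "position" ([row, column] in pixels: a listed point, or the origin of a listed thing).
The state is a dict: "clock": time; "joint_pos": joint angles; "joint_velocities": joint speeds; "joint_torque": joint torques, N m; "ee_pos": TCP position; "tcp_rot": TCP orientation; "force": force on the tool from outside, world axes, zero at the start; "moment": the same for the moment, N m; "width": finger opening in m; "finger_force": force on a finger pad.
Only numpy, scipy, OpenCV 4.12 (cv2) and the standard library are available. Lean on these libraries where they do the work, as an engineer would, in place of code of your own. Each camera call takes 0.05 s, during which the arm holds its last target. There are 200 camera calls.

### The job

Do the monthly test of the earth-leakage breaker in the white power box on the shop counter, the only one of its three breakers with a test button: press the button so that its lever drops, then push the lever back up until it latches and stays up by itself. Last, slide the breaker's metal guard fully back over the button. Leave the other two breakers' levers as they are and do not disturb the goods on the counter.

Things in the scene. Friction and masses are not known exactly. Their poses are not given: they have to be found in the camera images.
- power_box: White power box on the counter, 250 x 310 x 45 mm (x, y, z) with low end walls up to 80 mm; origin at the centre of its underside. Three grey breakers stand on it in a row along y, 85 mm apart; the tested one may be in any of the three places.
- rcd: The tested breaker: grey case 175 x 70 x 58 mm (x, y, z), fixed on the power box; the only one with a button and guard. Origin: centre of its underside; z up, y along the row, -x towards the robot (turned up to 0.3 rad). Its face is 58 mm above the origin. Along the face, all on y = 0: lever hinge at x = -22 mm, button at +32 mm, guard beyond it.
- rcd_lever (a joint): Lever angle (rad) about a hinge along y, 5 mm below the face: 0 = latched up, leaning 0.175 to +x; 0.95 = dropped, leaning to -x. A spring pulls it down; a catch holds it at 0.03 till the button is pressed. To latch it, push the crossbar to +x past 0 to about -0.08 (stop -0.15), at most about 6 N, and let go: it stays at 0.03. Let go earlier, it drops. The button dips on the way.
- rcd_lever_tip (a point): Centre of the lever's crossbar: a bar 12 mm thick, 34 mm long along y, 50 mm from the hinge, on an arm 18 mm wide. It is 44 mm above the case's face when up, 31 mm when dropped, and then 35 mm nearer the robot than the hinge. Push it from the robot's side along its arc about the hinge: a flat push may jam by friction.
- rcd_test (a joint): Travel (m) of the test button, 0 = out, 0.007 = fully pressed down. The spring takes 2.5 N at the start and 5.5 N fully down; the lever starts to slip at 3 mm and is free at about 5 mm, so press it fully. It springs back.
- rcd_test_top (a point): Centre of the top of the round white test button, 22 mm across, 9 mm above the case's face when out. Pressed straight down.
- rcd_guard (a joint): Travel (m) of the bare-metal sliding guard along the case: 0 = fully open (away from the robot), 0.038 = fully closed over the button, stop at each end. It starts within 4 mm of fully open, leaving the button free. Friction about 1 N, stays where left.
- rcd_guard_rib (a point): Middle of the top edge of the guard's upright rib (5 mm thick in x, 34 mm wide in y, 17 mm high), by which it is pushed towards the robot (-x). It is 33 mm above the case's face, at x = +83 mm on the case when the joint is 0, at +45 mm when 0.038. The guard is a bridge 30 x 46 mm, plate 16 mm above the face, ending 2.5 mm beyond the rib's middle.
- breaker_a_lever_tip (a point): Centre of the crossbar of one neighbouring plain breaker's lever (same case and lever, no button); lever up. To be left alone.
- breaker_b_lever_tip (a point): Centre of the crossbar of the other plain breaker's lever (spare circuit); lever down from the start. To be left alone.
- sweets_box: Red box of sweets 120 x 80 x 30 mm lying on the counter beside the power box; origin at its underside. Goods, not to be disturbed.
- medicine_jar: Amber jar, 50 mm across, 85 mm high; origin at its underside. Not to be disturbed.
- tea_tin: Metal tin, 72 mm across, 75 mm high; origin at its underside. Not to be disturbed.
- tape_roll: Roll of tape lying flat, 84 mm across, 24 mm high; origin at its underside. Not to be disturbed.
- souvenir_carton: Upright blue carton 60 x 90 x 100 mm; origin at its underside. Not to be disturbed.
- screwdriver: Screwdriver lying in front of the power box on the robot's side. Not to be disturbed.
- mug: White mug, 72 mm across, 85 mm high; origin at its underside. Not to be disturbed.

How it is judged:
By the outcome, as a careful person would: the job done as asked, in the order asked, and still so for the second after the job is handed in, with the robot touching nothing.
It also fails if it takes over 56 s, if anything falls off the work surface, if the arm or the gripper's body presses on something with over 40 N, if the wrist force passes 120 N, or if a joint passes its speed limit or range.

## Working session

There is one attempt and no reset: what is moved stays moved. The work goes in short steps, Python scripts to look and compute and a tool call to move; the robot and the scene stay as the last step left them, time stands still between calls to the robot, and variables do not carry over. Pictures are saved under pics/ and viewed, at most 13 in all, crops included, and the job is handed in when it is done.

Besides the shell and the picture viewer there is one more tool, called after "Emit:" by a JSON object that holds its "name" and its "arguments". apply_moves: Moves the arm, as the interface text tells. Scaled input: -1 to 1 covers 100 mm each way for a shift and 90 degrees each way for a turn. Its arguments: {"type":"object","properties":{"deltas":{"type":"array"}},"required":["deltas"]}

```bash
mkdir -p pics
cat > h.py <<'E'
import numpy as np, cv2
from bench import r
def ray(p,rc):
    K=p["intrinsics"];R=np.array(p["R"]);t=np.array(p["t"])
    x=(rc[1]-K[0][2])/K[0][0];y=(rc[0]-K[1][2])/K[1][1]
    if p.get("fish"):
        th=np.hypot(x,y);s=np.sin(th)/th if th>1e-9 else 1
        d=np.array([x*s,y*s,np.cos(th)])
    else: d=np.array([x,y,1.])
    return -R.T@t, R.T@(d/np.linalg.norm(d))
def atz(p,rc,z):
    o,d=ray(p,rc);return o+d*(z-o[2])/d[2]
def tri(rs):
    A=sum(np.eye(3)-np.outer(d,d) for o,d in rs);b=sum((np.eye(3)-np.outer(d,d))@o for o,d in rs)
    X=np.linalg.solve(A,b);return X,[np.linalg.norm((np.eye(3)-np.outer(d,d))@(X-o)) for o,d in rs]
def pic(n,save=None):
    p=r.get_image(n)
    if n=="wrist":p["fish"]=True
    if save:cv2.imwrite("pics/"+save,cv2.cvtColor(p["image"],cv2.COLOR_RGB2BGR))
    return p
E
python3 - <<'E'
from h import *
np.set_printoptions(precision=4,suppress=True)
P={n:pic(n,n+"0.png") for n in("scene","side")}
for l in["rcd_lever_tip","rcd_test_top","rcd_guard_rib","rcd","power_box","breaker_a_lever_tip","breaker_b_lever_tip"]:
    q={n:r.spot_point(P[n],l) for n in P}
    print(l,{n:[(np.round(d["position"]),round(d["p"],2)) for d in q[n][:3]] for n in q})
    if all(q.values()): print(tri([ray(P[n],q[n][0]["position"]) for n in P]))
print(r.observe())
E
```

```text
rcd_lever_tip {'scene': [(array([280., 246.]), 0.4), (array([286., 327.]), 0.22)], 'side': [(array([210., 412.]), 0.52), (array([192., 372.]), 0.52), (array([217., 361.]), 0.51)]}
(array([ 0.4747, -0.1561,  0.1201]), [np.float64(0.025841119745004013), np.float64(0.02584111974500397)])
rcd_test_top {'scene': [(array([275., 300.]), 0.64)], 'side': [(array([214., 347.]), 0.62)]}
(array([ 0.5603, -0.0853,  0.1172]), [np.float64(0.0009641859060150063), np.float64(0.0009641859060151283)])
rcd_guard_rib {'scene': [(array([287., 326.]), 0.98)], 'side': [(array([199., 323.]), 0.92)]}
(array([ 0.6155, -0.0843,  0.1323]), [np.float64(0.0037490384618021526), np.float64(0.0037490384618020746)])
rcd {'scene': [(array([431., 250.]), 0.65), (array([242., 236.]), 0.58)], 'side': []}
power_box {'scene': [(array([345., 159.]), 0.69), (array([271., 301.]), 0.26)], 'side': []}
breaker_a_lever_tip {'scene': [(array([281., 245.]), 0.65)], 'side': [(array([198., 388.]), 0.71)]}
(array([ 0.5063, -0.156 ,  0.1396]), [np.float64(0.001791327821864658), np.float64(0.0017913278218647266)])
breaker_b_lever_tip {'scene': [(array([210., 297.]), 0.6)], 'side': [(array([253., 353.]), 0.63)]}
(array([0.4814, 0.0117, 0.1314]), [np.float64(0.00035309228010421863), np.float64(0.0003530922801041759)])
{'clock': 0.8, 'joint_pos': array([-1.2544,  0.2764, -0.0264,  1.268 ,  0.    ,  1.4674]), 'joint_velocities': array([ 0.0003,  0.0011, -0.0012, -0.0023, -0.0003,  0.0006]), 'joint_torque': array([ -0.0006, -44.5422,  29.5545,   0.0006,   0.    ,   0.    ]), 'ee_pos': array([ 0.2547, -0.5707,  0.2256]), 'tcp_rot': array([3.0726, 0.6546, 0.    ]), 'force': array([-0.1338,  0.1365, -0.0244]), 'moment': array([-0.0561,  0.0103,  0.0095]), 'finger_force': 0.0, 'width': 0.08543401048381971}
```

View pics/scene0.png

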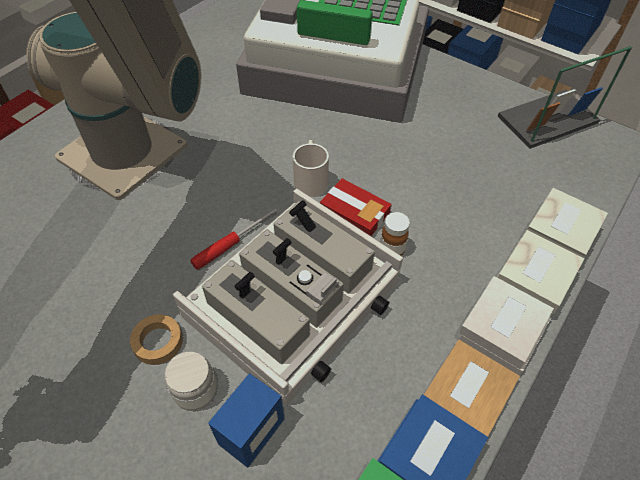

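View pics/side0.png

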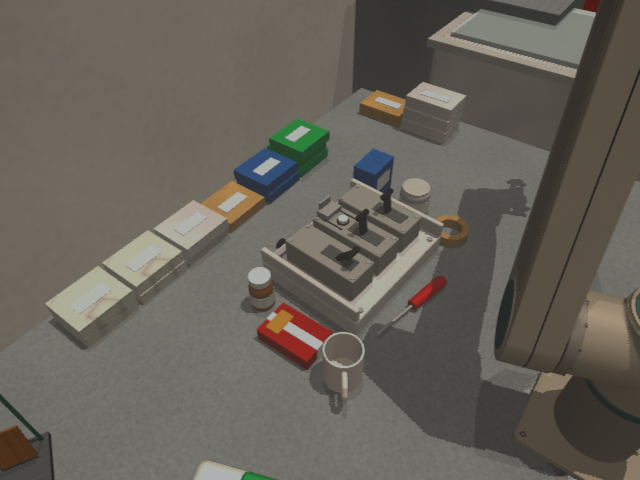

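The middle breaker is the RCD: button at about row 277, col 305 in scene and row 220, col 343 in side. The left and right levers belong to the plain breakers. I'll move above it for a closer look with the wrist camera.

Emit:
{"name": "apply_moves", "arguments": {"deltas": [[0.3,-0.24,-0.05,0,-1],[0.3,-0.24,-0.05,0,-1],[0.3,-0.24,-0.05,0,-1],[0.3,-0.24,-0.05,0,-1],[0.3,-0.24,-0.05,0,-1],[0.3,-0.24,-0.05,0,-1],[0.3,-0.24,-0.05,0,-1],[0.3,-0.24,-0.05,0,-1],[0.3,-0.24,-0.05,0,-1],[0.3,-0.24,-0.05,0,-1]]}}

```text
clock: 1.63
ee_pos: [0.4314, -0.2276, 0.2762]
tcp_rot: [3.072, 0.654, 0.001]
force: [1.1, 0.3, 0.3]
width: -0.0001
finger_force: 0.0
```

Emit:
{"name": "apply_moves", "arguments": {"deltas": [[0.3,-0.24,-0.05,0,-1],[0.3,-0.24,-0.05,0,-1],[0.3,-0.24,0,0,-1],[0.3,-0.24,0,0,-1],[0,0,0,0.075,-1],[0,0,0,0.075,-1],[0,0,0,0.075,-1],[0,0,0,0.075,-1],[0,0,0,0.04,-1],[0,0,0,0,-1]]}}

```text
clock: 2.47
ee_pos: [0.5013, -0.0926, 0.2857]
tcp_rot: [3.136, -0.181, 0.0]
force: [-0.5, 0.7, -0.6]
width: 0.0002
finger_force: 0.0
```

Run:
```python
from h import *
np.set_printoptions(precision=4,suppress=True)
o=r.observe();print(o["clock"],o["ee_pos"],o["tcp_rot"],o["force"])
p=pic("wrist","w1.png")
for l,z in[("rcd_lever_tip",.147),("rcd_test_top",.112),("rcd_guard_rib",.136),("breaker_a_lever_tip",.147),("breaker_b_lever_tip",.134)]:
    for d in r.spot_point(p,l)[:3]: print(l,np.round(d["position"],1),round(d["p"],2),atz(p,d["position"],z))
print(ray(p,(240,320)))
```

```text
2.4667 [ 0.5013 -0.0926  0.2857] [ 3.1364 -0.1806  0.0003] [-0.4968  0.7171 -0.6387]
rcd_lever_tip [201.  297.5] 0.63 [ 0.5142 -0.0751  0.147 ]
rcd_test_top [165.8 490.1] 0.59 [ 0.5215 -0.2531  0.112 ]
rcd_guard_rib [ 75.6 290.3] 0.67 [ 0.6137 -0.0812  0.136 ]
breaker_a_lever_tip [193.9 403.2] 0.95 [ 0.5106 -0.1596  0.147 ]
breaker_b_lever_tip [248.5 208.9] 0.66 [0.4786 0.0105 0.134 ]
(array([ 0.576 , -0.1018,  0.4341]), array([-0.3177,  0.0422, -0.9472]))
```

View pics/w1.png

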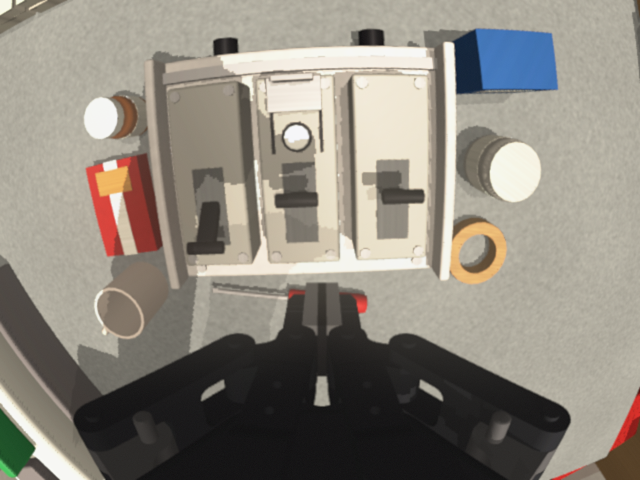

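Run:
```python
from h import *
np.set_printoptions(precision=4,suppress=True)
p=pic("wrist");o=r.observe()
g=cv2.cvtColor(p["image"],cv2.COLOR_RGB2GRAY)[118:156,276:318]
c=cv2.HoughCircles(cv2.resize(g,None,fx=4,fy=4,interpolation=cv2.INTER_CUBIC),cv2.HOUGH_GRADIENT,1,100,param1=100,param2=15,minRadius=35,maxRadius=75)
print(c)
for rc in[(136,297)]+([(118+c[0,0,1]/4,276+c[0,0,0]/4)] if c is not None else []): print(rc,atz(p,rc,.112))
X=o["ee_pos"]-[0,0,.017];Q=np.array(p["R"])@X+p["t"];th=np.arccos(Q[2]/np.linalg.norm(Q));u=Q[:2]/np.linalg.norm(Q[:2])*th
K=np.array(p["intrinsics"]);print("tip px col,row",u*[K[0,0],K[1,1]]+K[:2,2])
s=pic("scene");print("scene",atz(s,(277,305),.112),"rib",[atz(s,d["position"],.136) for d in r.spot_point(s,"rcd_guard_rib")[:1]])
```

```text
[[[81.5 75.5 60.1]]]
(136, 297) [ 0.5637 -0.0789  0.112 ]
(np.float32(136.875), np.float32(296.375)) [ 0.563  -0.0783  0.112 ]
tip px col,row [320.8634 277.4701]
scene [ 0.5674 -0.081   0.112 ] rib [array([ 0.6144, -0.0873,  0.136 ])]
```

Emit:
{"name": "apply_moves", "arguments": {"deltas": [[0.3,-0.1,0,0,-1],[0.3,-0.105,0,0,-1],[0,0,0.35,-0.029,-1],[0,0,0.35,0,-1],[0,0,0.35,0,-1],[0,0,0.3,0,-1],[0,0,0.1,0,-1],[0,0,0,0,-1],[0,0,0,0,-1]]}}

```text
clock: 3.67
ee_pos: [0.5636, -0.0793, 0.1412]
tcp_rot: [3.14, -0.108, 0.0]
force: [0.4, 0.1, 0.6]
width: -0.0001
finger_force: 0.0
```

Emit:
{"name": "apply_moves", "arguments": {"deltas": [[0,0,0.04,0,-1],[0,0,0.04,0,-1],[0,0,0.03,0,-1],[0,0,0,0,-1]]}}

```text
clock: 4.0
ee_pos: [0.5636, -0.0793, 0.1301]
tcp_rot: [3.14, -0.108, 0.001]
force: [-0.3, 0.5, 0.0]
width: 0.0002
finger_force: 0.0
```

Emit:
{"name": "apply_moves", "arguments": {"deltas": [[0,0,0.02,0,-1],[0,0,0.02,0,-1],[0,0,0,0,-1]]}}

```text
clock: 4.25
ee_pos: [0.5631, -0.0791, 0.1253]
tcp_rot: [-3.14, 0.108, 0.001]
force: [0.2, -0.4, 0.2]
width: -0.0001
finger_force: 0.0
```

Emit:
{"name": "apply_moves", "arguments": {"deltas": [[0,0,0.02,0,-1],[0,0,0.015,0,-1],[0,0,0,0,-1]]}}

```text
clock: 4.5
ee_pos: [0.563, -0.0791, 0.1217]
tcp_rot: [-3.14, 0.108, 0.001]
force: [0.6, -0.3, 0.4]
width: -0.0001
finger_force: 0.0
```

Run:
```python
from h import *
w=pic("wrist");s=pic("side");c=pic("scene")
f=lambda p,a,b,e,d:cv2.resize(p["image"][a:b,e:d],(400,400),interpolation=cv2.INTER_CUBIC)
m=np.hstack([f(s,150,270,290,410),f(c,200,320,230,350)])
cv2.imwrite("pics/m2.png",m[:,:,::-1]);print(r.observe()["force"])
```

```text
[0.55553121 0.23339437 0.2738622 ]
```

View pics/m2.png

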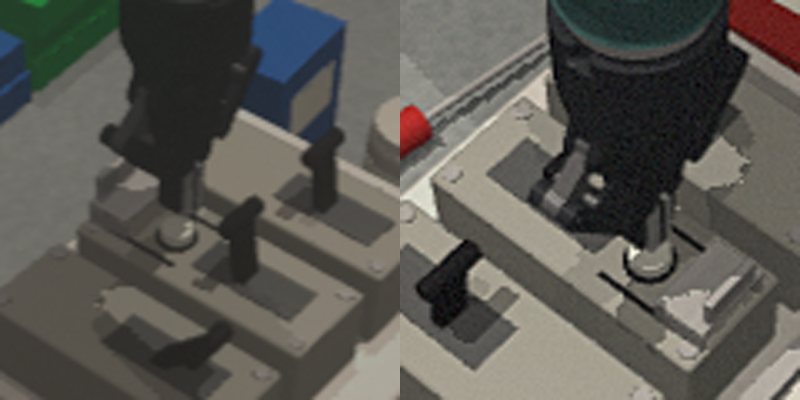

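The finger stands just over the button and the lever is still up, so I'll go on down.

Emit:
{"name": "apply_moves", "arguments": {"deltas": [[0,0,0.02,0,-1],[0,0,0.015,0,-1],[0,0,0,0,-1]]}}

```text
clock: 4.9
ee_pos: [0.563, -0.0791, 0.1182]
tcp_rot: [-3.14, 0.108, 0.001]
force: [0.1, 0.0, 0.4]
width: 0.0002
finger_force: 0.0
```

Emit:
{"name": "apply_moves", "arguments": {"deltas": [[0,0,0.02,0,-1],[0,0,0.015,0,-1],[0,0,0,0,-1]]}}

```text
clock: 5.15
ee_pos: [0.563, -0.0791, 0.1147]
tcp_rot: [-3.14, 0.108, 0.001]
force: [-0.8, 0.4, -0.4]
width: 0.0002
finger_force: 0.0
```

Emit:
{"name": "apply_moves", "arguments": {"deltas": [[0,0,0.015,0,-1],[0,0,0.015,0,-1],[0,0,0,0,-1]]}}

```text
clock: 5.4
ee_pos: [0.563, -0.0791, 0.1118]
tcp_rot: [-3.14, 0.108, 0.001]
force: [0.9, 0.6, -0.5]
width: -0.0003
finger_force: 0.0
```

Run:
```python
from h import *
s=pic("side");c=pic("scene")
f=lambda p,a,b,e,d:cv2.resize(p["image"][a:b,e:d],(400,400),interpolation=cv2.INTER_CUBIC)
m=np.hstack([f(s,170,250,300,380),f(c,230,310,260,340)])
cv2.imwrite("pics/m3.png",m[:,:,::-1]);o=r.observe();print(o["force"],o["ee_pos"])
for p in(s,c):
  for z in(.017,0):
    Q=np.array(p["R"])@(o["ee_pos"]-[0,0,z])+p["t"];q=np.array(p["intrinsics"])@Q;print(q[:2]/q[2])
```

```text
[-0.20675443 -0.37561899 -0.40572074] [ 0.56322036 -0.07919277  0.11203632]
[343.87948509 223.3271833 ]
[344.05965387 217.39239994]
[303.79101909 280.5276161 ]
[303.59627971 274.94960689]
```

View pics/m3.png

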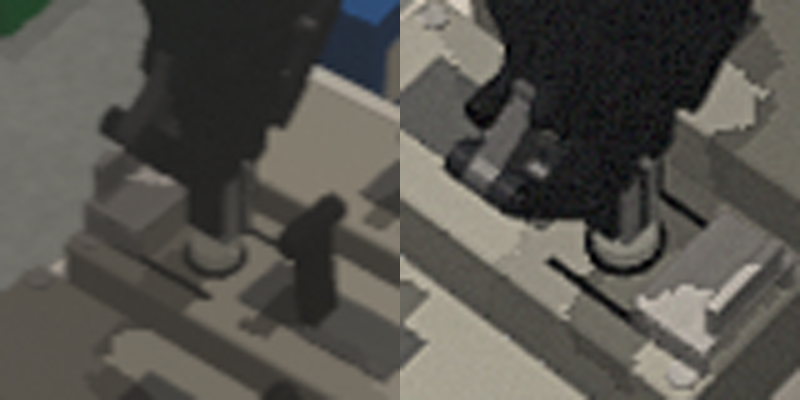

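Emit:
{"name": "apply_moves", "arguments": {"deltas": [[0,0,0.015,0,-1],[0,0,0.015,0,-1],[0,0,0,0,-1]]}}

```text
clock: 5.75
ee_pos: [0.563, -0.0792, 0.1088]
tcp_rot: [-3.14, 0.108, 0.001]
force: [-0.4, -0.8, 0.0]
width: -0.0003
finger_force: 0.0
```

Emit:
{"name": "apply_moves", "arguments": {"deltas": [[0,0,0.015,0,-1],[0,0,0.01,0,-1],[0,0,0,0,-1]]}}

```text
clock: 6.0
ee_pos: [0.5632, -0.0792, 0.1065]
tcp_rot: [-3.14, 0.108, 0.0]
force: [-0.0, -0.3, -0.3]
width: 0.0002
finger_force: 0.0
```

Emit:
{"name": "apply_moves", "arguments": {"deltas": [[0,0,0.015,0,-1],[0,0,0.01,0,-1],[0,0,0,0,-1]]}}

```text
clock: 6.25
ee_pos: [0.5634, -0.0792, 0.1045]
tcp_rot: [3.14, -0.108, 0.001]
force: [-1.2, 1.1, 4.3]
width: -0.0001
finger_force: 2.1
```

Run:
```python
from h import *
s=pic("side");c=pic("scene")
f=lambda p,a,b,e,d:cv2.resize(p["image"][a:b,e:d],(400,400),interpolation=cv2.INTER_CUBIC)
m=np.hstack([f(s,170,250,300,380),f(c,230,310,260,340)])
cv2.imwrite("pics/m4.png",m[:,:,::-1]);o=r.observe();print(o["force"],o["ee_pos"])
```

```text
[-1.29595878  0.64165028  5.36159849] [ 0.56336108 -0.07921396  0.10449105]
```

View pics/m4.png

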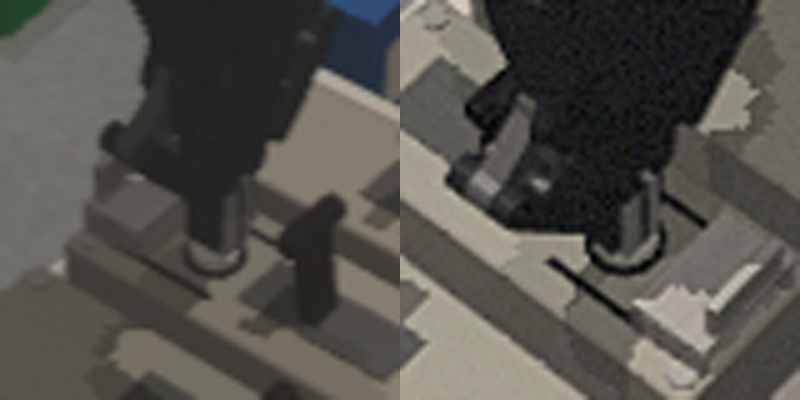

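Contact is at TCP z ≈ 0.105 (force 4–5 N), and the lever is still up. I'll press through the full travel.

Emit:
{"name": "apply_moves", "arguments": {"deltas": [[0,0,0.02,0,-1],[0,0,0.015,0,-1],[0,0,0,0,-1]]}}

```text
clock: 6.6
ee_pos: [0.5634, -0.0792, 0.1005]
tcp_rot: [3.14, -0.108, 0.0]
force: [-0.9, 0.3, 4.8]
width: -0.0001
finger_force: 2.4
```

Emit:
{"name": "apply_moves", "arguments": {"deltas": [[0,0,0.015,0,-1],[0,0,0.015,0,-1],[0,0,0,0,-1]]}}

```text
clock: 6.85
ee_pos: [0.5634, -0.0792, 0.0992]
tcp_rot: [3.14, -0.108, 0.001]
force: [-4.2, 0.2, 13.0]
width: 0.0
finger_force: 6.5
```

Run:
```python
from h import *
s=pic("side");c=pic("scene")
f=lambda p,a,b,e,d:cv2.resize(p["image"][a:b,e:d],(400,400),interpolation=cv2.INTER_CUBIC)
m=np.hstack([f(s,170,250,300,380),f(c,230,310,260,340)])
cv2.imwrite("pics/m5.png",m[:,:,::-1]);o=r.observe();print(o["force"],o["ee_pos"])
for p in(s,c):
  print([(d["position"],d["p"]) for d in r.spot_point(p,"rcd_lever_tip")])
```

```text
[-3.39326605  1.6380299  12.5822398 ] [ 0.56342341 -0.07925881  0.09925891]
[([228.4, 377.9], 0.73)]
[]
```

View pics/m5.png

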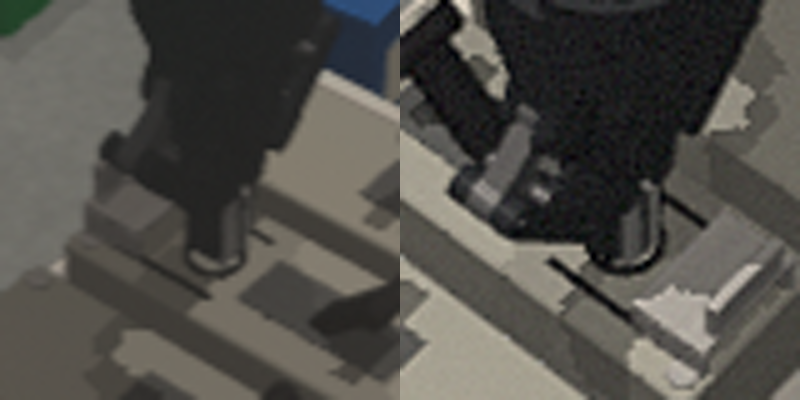

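The lever has dropped: side view shows it leaning to the robot around row 228, col 378. Full press was at TCP z ≈ 0.099, so the face corresponds to TCP z ≈ 0.0975. I'll lift and go behind the lever.

Emit:
{"name": "apply_moves", "arguments": {"deltas": [[0,0,-0.35,0,-1],[0,0,-0.35,0,-1],[-0.4,0,0,0,-1],[-0.4,0,0,0,-1],[-0.4,0,0,0,-1],[-0.1,0,0,0,-1],[0,0,0,0,-1],[0,0,0,0,-1]]}}

```text
clock: 7.72
ee_pos: [0.4337, -0.0703, 0.1674]
tcp_rot: [3.14, -0.108, 0.002]
force: [0.6, 0.5, -0.1]
width: -0.0
finger_force: 0.0
```

Run:
```python
from h import *
np.set_printoptions(precision=4,suppress=True)
w=pic("wrist","w6.png");s=pic("side");c=pic("scene")
o=r.observe();print(o["force"],o["ee_pos"])
for n,p in(("w",w),("s",s),("c",c)):
  for l,z in(("rcd_lever_tip",.134),("rcd_test_top",.112),("rcd_guard_rib",.136)):
    print(n,l,[(np.round(d["position"]),round(d["p"],2),atz(p,d["position"],z)) for d in r.spot_point(p,l)[:2]])
```

```text
[-0.5235 -0.2829  0.7017] [ 0.4353 -0.0707  0.1678]
w rcd_lever_tip [(array([190., 316.]), 0.87, array([ 0.4737, -0.0706,  0.134 ]))]
w rcd_test_top [(array([ 22., 318.]), 0.94, array([ 0.5633, -0.0781,  0.112 ]))]
w rcd_guard_rib []
s rcd_lever_tip [(array([229., 376.]), 0.73, array([ 0.4799, -0.0671,  0.134 ])), (array([198., 324.]), 0.36, array([ 0.6195, -0.0854,  0.134 ]))]
s rcd_test_top [(array([217., 347.]), 0.45, array([ 0.5589, -0.0846,  0.112 ]))]
s rcd_guard_rib [(array([196., 324.]), 0.72, array([ 0.621 , -0.0879,  0.136 ]))]
c rcd_lever_tip [(array([238., 265.]), 0.77, array([ 0.4774, -0.0704,  0.134 ])), (array([430., 251.]), 0.22, array([ 0.6607, -0.3239,  0.134 ]))]
c rcd_test_top [(array([241., 265.]), 0.64, array([ 0.4689, -0.0638,  0.112 ])), (array([272., 302.]), 0.44, array([ 0.5575, -0.0765,  0.112 ]))]
c rcd_guard_rib [(array([286., 328.]), 0.79, array([ 0.6155, -0.0862,  0.136 ]))]
```

View pics/w6.png

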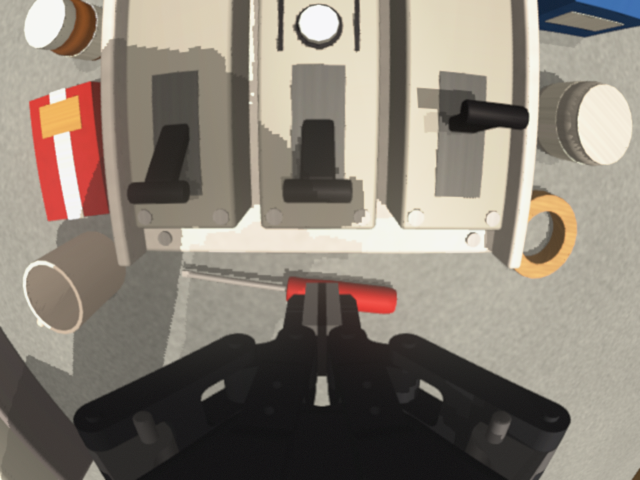

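The lever bar is at (0.475, −0.0705), as expected, and the finger is on its axis. I'll descend behind it.

Emit:
{"name": "apply_moves", "arguments": {"deltas": [[0,0,0.23,0,-1],[0,0,0.23,0,-1],[0.1,0,0,0,-1],[0.1,0,0,0,-1],[0,0,0,0,-1],[0,0,0,0,-1]]}}

```text
clock: 8.82
ee_pos: [0.456, -0.0723, 0.1232]
tcp_rot: [3.139, -0.107, 0.005]
force: [-0.4, -0.5, -0.6]
width: -0.0002
finger_force: 0.0
```

Emit:
{"name": "apply_moves", "arguments": {"deltas": [[0.04,0,-0.02,0,-1],[0.04,0,-0.03,0,-1],[0,0,0,0,-1]]}}

```text
clock: 9.07
ee_pos: [0.4612, -0.0722, 0.1278]
tcp_rot: [3.139, -0.108, -0.002]
force: [-5.3, 1.4, 4.3]
width: -0.0001
finger_force: 2.6
```

Emit:
{"name": "apply_moves", "arguments": {"deltas": [[0.03,0,-0.02,0,-1],[0.03,0,-0.02,0,-1],[0.03,0,-0.01,0,-1],[0,0,0,0,-1]]}}

```text
clock: 9.4
ee_pos: [0.4713, -0.073, 0.1325]
tcp_rot: [3.139, -0.108, 0.002]
force: [-1.7, 0.4, 2.3]
width: -0.0001
finger_force: 1.2
```

Emit:
{"name": "apply_moves", "arguments": {"deltas": [[0.035,0,-0.01,0,-1],[0.035,0,-0.01,0,-1],[0.03,0,-0.01,0,-1],[0.035,0,-0.005,0,-1],[0.035,0,-0.005,0,-1],[0.03,0,0,0,-1],[0,0,0,0,-1]]}}

```text
clock: 9.98
ee_pos: [0.4918, -0.0743, 0.1358]
tcp_rot: [-3.14, 0.108, -0.003]
force: [-0.1, 0.5, 0.5]
width: -0.0001
finger_force: 0.4
```

Emit:
{"name": "apply_moves", "arguments": {"deltas": [[0.03,0,0,0,-1],[0.03,0,0.005,0,-1],[0.02,0,0,0,-1],[0,0,0,0,-1]]}}

```text
clock: 10.32
ee_pos: [0.4995, -0.0749, 0.1351]
tcp_rot: [3.14, -0.108, 0.002]
force: [-0.2, -1.5, 0.3]
width: -0.0002
finger_force: 0.0
```

Run:
```python
from h import *
np.set_printoptions(precision=4,suppress=True)
w=pic("wrist");s=pic("side");c=pic("scene")
f=lambda p,a,b,e,d:cv2.resize(p["image"][a:b,e:d],(400,400),interpolation=cv2.INTER_CUBIC)
m=np.hstack([f(s,170,270,320,420),f(w,130,330,220,420)])
cv2.imwrite("pics/m7.png",m[:,:,::-1]);o=r.observe();print(o["force"],o["ee_pos"])
for n,p in(("w",w),("s",s),("c",c)):
    print(n,[(np.round(d["position"]),round(d["p"],2),atz(p,d["position"],.147)) for d in r.spot_point(p,"rcd_lever_tip")[:2]])
```

```text
[-0.538   0.1008 -0.5606] [ 0.4989 -0.0748  0.1352]
w [(array([273., 316.]), 0.7, array([ 0.5147, -0.074 ,  0.147 ]))]
s [(array([216., 361.]), 0.67, array([ 0.5171, -0.0708,  0.147 ]))]
c [(array([247., 281.]), 0.67, array([ 0.5153, -0.0749,  0.147 ]))]
```

View pics/m7.png

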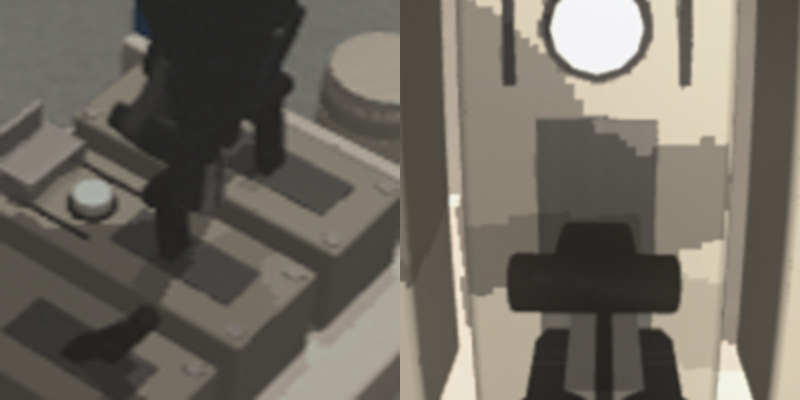

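The lever is nearly up in front of the finger (bar at x ≈ 0.516). I'll push on past the catch.

Emit:
{"name": "apply_moves", "arguments": {"deltas": [[0.02,0,0,0,-1],[0.02,0,0.005,0,-1],[0,0,0,0,-1]]}}

```text
clock: 10.87
ee_pos: [0.5024, -0.075, 0.1345]
tcp_rot: [-3.14, 0.108, 0.001]
force: [-2.1, 0.3, 0.8]
width: -0.0
finger_force: 0.7
```

Emit:
{"name": "apply_moves", "arguments": {"deltas": [[0.02,0,0.005,0,-1],[0.01,0,0,0,-1],[0,0,0,0,-1]]}}

```text
clock: 11.12
ee_pos: [0.5053, -0.0752, 0.1339]
tcp_rot: [-3.14, 0.108, 0.001]
force: [-2.0, -0.3, 0.9]
width: 0.0002
finger_force: 0.8
```

Emit:
{"name": "apply_moves", "arguments": {"deltas": [[0.015,0,0,0,-1],[0.01,0,0,0,-1],[0,0,0,0,-1]]}}

```text
clock: 11.37
ee_pos: [0.5075, -0.0753, 0.1336]
tcp_rot: [-3.14, 0.108, 0.002]
force: [-1.1, 0.2, -2.5]
width: 0.0001
finger_force: 0.9
```

Emit:
{"name": "apply_moves", "arguments": {"deltas": [[0.015,0,0,0,-1],[0,0,0,0,-1]]}}

```text
clock: 11.53
ee_pos: [0.5084, -0.0753, 0.1336]
tcp_rot: [-3.139, 0.108, 0.004]
force: [-4.3, -0.2, -0.6]
width: -0.0001
finger_force: 1.9
```

Emit:
{"name": "apply_moves", "arguments": {"deltas": [[-0.05,0,0,0,-1],[-0.1,0,0,0,-1],[-0.2,0,0,0,-1],[0,0,0,0,-1],[0,0,0,0,-1]]}}

```text
clock: 11.95
ee_pos: [0.4745, -0.0731, 0.1347]
tcp_rot: [3.139, -0.108, 0.004]
force: [-0.6, -0.0, 0.3]
width: 0.0001
finger_force: 0.0
```

Run:
```python
from h import *
np.set_printoptions(precision=4,suppress=True)
w=pic("wrist");s=pic("side");c=pic("scene")
for n,p in(("w",w),("s",s),("c",c)):
    print(n,[(np.round(d["position"]),round(d["p"],2),atz(p,d["position"],.147)) for d in r.spot_point(p,"rcd_lever_tip")[:2]])
print(r.observe()["ee_pos"])
```

```text
w [(array([210., 317.]), 0.67, array([ 0.5157, -0.0747,  0.147 ]))]
s [(array([214., 362.]), 0.72, array([ 0.5188, -0.076 ,  0.147 ])), (array([192., 371.]), 0.52, array([ 0.5423, -0.1461,  0.147 ]))]
c [(array([207., 298.]), 0.64, array([0.4863, 0.0072, 0.147 ])), (array([247., 283.]), 0.62, array([ 0.5182, -0.0731,  0.147 ]))]
[ 0.4753 -0.0733  0.1344]
```

The lever is latched: its bar stays at x ≈ 0.517 with the finger 40 mm away. Next, over it to the far side of the guard rib.

Emit:
{"name": "apply_moves", "arguments": {"deltas": [[0,0,-0.3,0,-1],[0,0,-0.2,0,-1],[0.35,0,0,0,-1],[0.35,0,0,0,-1],[0.35,0,0,0,-1],[0.35,0,0,0,-1],[0.27,0,0,0,-1],[0,0,0,0,-1],[0,0,0,0,-1]]}}

```text
clock: 13.0
ee_pos: [0.6424, -0.0847, 0.1833]
tcp_rot: [-3.14, 0.107, 0.001]
force: [-0.7, 0.1, -0.6]
width: 0.0003
finger_force: 0.0
```

Emit:
{"name": "apply_moves", "arguments": {"deltas": [[0,0,0.25,0,-1],[0,0,0.25,0,-1],[0,0,0.16,0,-1],[0,0,0,0,-1],[0,0,0,0,-1]]}}

```text
clock: 13.42
ee_pos: [0.639, -0.0842, 0.1172]
tcp_rot: [-3.139, 0.108, 0.005]
force: [0.8, -0.1, 0.2]
width: -0.0
finger_force: 0.0
```

Run:
```python
from h import *
s=pic("side");c=pic("scene")
f=lambda p,a,b,e,d:cv2.resize(p["image"][a:b,e:d],(400,400),interpolation=cv2.INTER_CUBIC)
m=np.hstack([f(s,160,260,290,390),f(c,220,320,260,360)])
cv2.imwrite("pics/m8.png",m[:,:,::-1]);o=r.observe();print(o["force"],o["ee_pos"])
```

```text
[-0.258968   -0.15416405 -0.48592369] [ 0.64149865 -0.08472284  0.11962825]
```

View pics/m8.png

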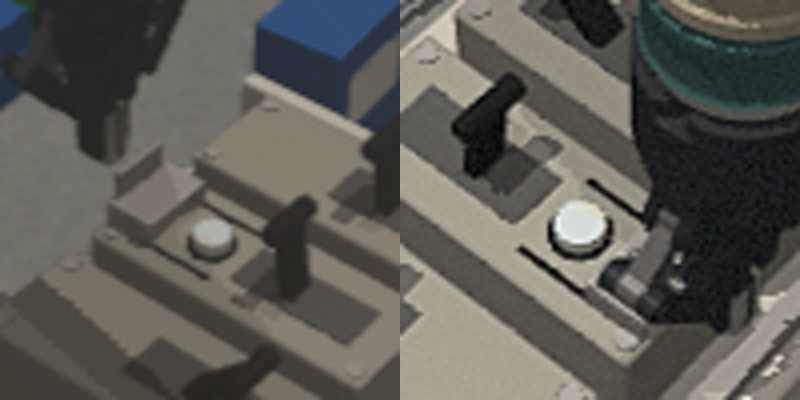

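The lever is up, the button is out, and the finger stands beyond the rib and below its top edge. Now I'll push the guard closed.

Emit:
{"name": "apply_moves", "arguments": {"deltas": [[-0.08,0,0,0,-1],[-0.06,0,0,0,-1],[-0.06,0,0,0,-1],[-0.06,0,0,0,-1],[0,0,0,0,-1]]}}

```text
clock: 13.93
ee_pos: [0.6139, -0.0826, 0.1188]
tcp_rot: [3.14, -0.108, -0.0]
force: [-0.2, 0.7, 0.1]
width: -0.0002
finger_force: 0.0
```

Emit:
{"name": "apply_moves", "arguments": {"deltas": [[-0.05,0,0,0,-1],[-0.05,0,0,0,-1],[-0.05,0,0,0,-1],[0,0,0,0,-1]]}}

```text
clock: 14.27
ee_pos: [0.5988, -0.0816, 0.1179]
tcp_rot: [-3.14, 0.108, 0.002]
force: [0.3, -0.2, -1.0]
width: -0.0002
finger_force: 0.0
```

Run:
```python
from h import *
np.set_printoptions(precision=4,suppress=True)
s=pic("side");c=pic("scene");w=pic("wrist")
f=lambda p,a,b,e,d:cv2.resize(p["image"][a:b,e:d],(400,400),interpolation=cv2.INTER_CUBIC)
m=np.hstack([f(s,160,260,290,390),f(w,240,340,270,370)])
cv2.imwrite("pics/m9.png",m[:,:,::-1]);o=r.observe();print(o["force"],o["ee_pos"])
for n,p in(("w",w),("s",s),("c",c)):
    print(n,[(np.round(d["position"]),round(d["p"],2),atz(p,d["position"],.136)) for d in r.spot_point(p,"rcd_guard_rib")[:2]])
```

```text
[-0.217  -0.1665 -0.0946] [ 0.5996 -0.0817  0.1177]
w []
s [(array([205., 336.]), 0.77, array([ 0.5842, -0.0787,  0.136 ])), (array([340., 296.]), 0.56, array([0.4477, 0.2266, 0.136 ]))]
c [(array([276., 314.]), 0.5, array([ 0.5873, -0.0843,  0.136 ]))]
```

View pics/m9.png

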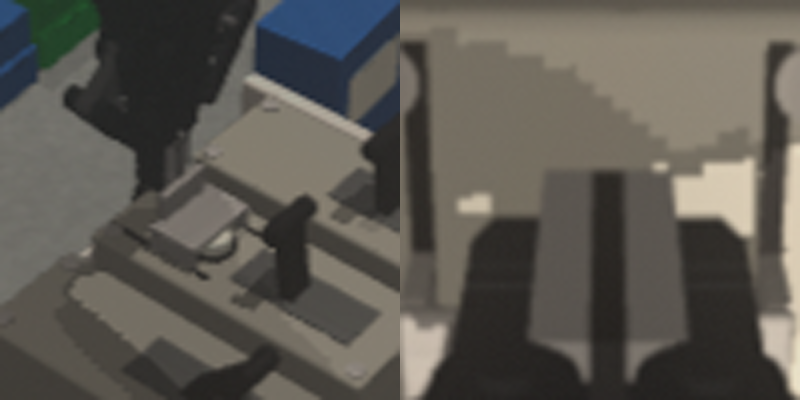

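The guard is sliding and covers part of the button (rib at x ≈ 0.586). I'll carry on to the stop.

Emit:
{"name": "apply_moves", "arguments": {"deltas": [[-0.04,0,0,0,-1],[-0.03,0,0,0,-1],[-0.015,0,0,0,-1],[0,0,0,0,-1]]}}

```text
clock: 14.9
ee_pos: [0.5912, -0.0811, 0.1181]
tcp_rot: [3.14, -0.108, -0.001]
force: [0.3, -0.4, 0.2]
width: 0.0001
finger_force: 0.0
```

Emit:
{"name": "apply_moves", "arguments": {"deltas": [[-0.015,0,0,0,-1],[0,0,0,0,-1]]}}

```text
clock: 15.07
ee_pos: [0.5901, -0.0811, 0.1182]
tcp_rot: [3.14, -0.108, 0.0]
force: [0.4, 0.7, -1.0]
width: -0.0
finger_force: 0.1
```

Emit:
{"name": "apply_moves", "arguments": {"deltas": [[-0.02,0,0,0,-1],[0,0,0,0,-1]]}}

```text
clock: 15.23
ee_pos: [0.5898, -0.081, 0.1184]
tcp_rot: [-3.14, 0.108, -0.006]
force: [4.7, -0.1, -3.0]
width: 0.0002
finger_force: 2.4
```

Emit:
{"name": "apply_moves", "arguments": {"deltas": [[-0.015,0,0,0,-1],[0,0,0,0,-1]]}}

```text
clock: 15.4
ee_pos: [0.5897, -0.0811, 0.1186]
tcp_rot: [-3.14, 0.108, -0.01]
force: [7.7, 0.2, -4.8]
width: -0.0
finger_force: 3.9
```

The stop is reached: x = 0.5897 against 0.5898 predicted, and the force is rising. I'll back off and retreat upward.

Emit:
{"name": "apply_moves", "arguments": {"deltas": [[0.1,0,0,0,-1],[0.15,0,0,0,-1],[0,0,-0.3,0,-1],[0,0,-0.4,0,-1],[0,0,-0.4,0,-1],[-0.3,0,0,0,-1],[-0.3,0,0,0,-1],[-0.3,0,0,0,-1],[0,0,0,0,-1],[0,0,0,0,-1]]}}

```text
clock: 16.23
ee_pos: [0.5198, -0.076, 0.228]
tcp_rot: [-3.14, 0.108, 0.003]
force: [0.5, 0.6, -0.0]
width: 0.0
finger_force: 0.0
```

Run:
```python
from h import *
s=pic("side");w=pic("wrist")
f=lambda p,a,b,e,d:cv2.resize(p["image"][a:b,e:d],(400,400),interpolation=cv2.INTER_CUBIC)
m=np.hstack([f(s,150,290,260,400),f(w,0,400,120,520)])
cv2.imwrite("pics/m10.png",m[:,:,::-1])
```

```text
(no output)
```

View pics/m10.png

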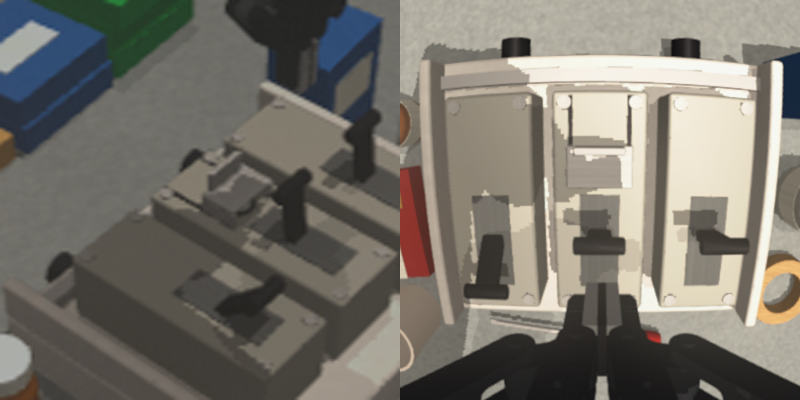

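The guard now fully covers the button, the tested lever is up, and the neighbours' levers are unchanged (one down, one up).

```bash
python3 -c "
from bench import r
print(r.job_done())"
```

```text
the job is handed in; nothing more can be done
None
```

I tested the earth-leakage breaker and handed the job in: pressing the button dropped its lever, the lever latched back up and stayed, and the guard is slid fully to its stop over the button. The other two levers are as they were, the goods were not touched, and it took about 16 s of the 56 s allowed.

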